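# Slide the turtle panel out over the end of the drying ledge

### The arm

A 7-joint arm with a two-finger parallel gripper is mounted at the origin on the work surface. World frame = base frame: x ahead of the robot, y to its left, z up, the work surface at z = 0. Lengths are in m, angles in rad, forces in N, time in s.
With the tool pointing down it reaches from about 0.35 to 0.9 m from the base axis. Payload 8.1 kg.
Tool frame: the origin (TCP) lies between the finger pads; the fingertips stand ahead of it and the grasp point (between the pads) is the TCP (arm.nose_length is the z of the fingertips in the tool frame, in m); z points along the fingers, y is the line along which they close (so a half turn about z gives the same grasp; the last joint's range is limited). The gripper opens to 92 mm and grips with 3 to 60 N. Pads are 19 mm wide; open, the fingers measure 130 mm over their backs; the gripper's body (75 mm by 190 mm) begins 47 mm behind the grasp point.
Start: joints at [1.004, 0.434, 0.025, 1.573, -0.012, 1.134, -0.075], TCP at [0.28, -0.559, 0.246] pointing down, gripper open.
Joint ranges: [-2.62, 2.62], [-0.44, 2.09], [-1.27, 1.32], [0.08, 2.57], [-1.32, 4.46], [0.12, 2], [-2.74, 2.74]. Speed limits (rad/s): [2.22, 2.22, 3.01, 3.01, 3.14, 3.14, 3.14].

### API

Orientations are given as a rotation vector (axis times angle).
In Python, from cell import sensors, optics, arm gives the robot as it stands.
- The arm moves only by the tool arm_command, never from a script. Its argument "deltas" is one flat list of numbers, 7 for each row, row after row: the turn, a rotation vector about the world's x, y, z as a fraction of full scale, then the shift along the world's x, y, z as a fraction of full scale, then the finger opening in mm, from 0 to 91.8. In form: [wx, wy, wz, dx, dy, dz, fingers, wx, wy, wz, dx, dy, dz, fingers, ...]. A call has 1 to 20 rows; each row is the pose to reach, as a shift and turn from the pose commanded when the call began; what a row does not reach only later rows make up. Full scale, the value 1, is 1 m for a shift and 90 degrees for a turn. A row lasts 1/10 s, in which the tool goes at most 50 mm and 8.59 degrees, less where a joint would pass 70% of its speed; a pose out of reach is approached as far as the arm can. A call with a number of a shift or a turn outside -1 to 1 is refused whole. A call with a gripper value outside its range is refused whole. The fingers move at their own pace and stop on an object; "force" is the grip in N (left out, the last holds). Time passes only in rows, so rows that repeat a pose let the fingers close. It gives the time, the measured TCP pose, the force, the opening and the grip force at its end, in the units of the state.
- sensors.observe(): the state, without advancing time (a new reading comes with each control period).
- optics.get_image(name): name is "scene" or "top" or "wrist"; returns the picture (420x560x3 uint8, blue, green, red); there is no depth.
- optics.calibration(name): a dict with "camera_matrix" (3x3 intrinsics, pixels), "rvec" (rotation vector, rad) and "tvec" (3), from world to camera coordinates, as OpenCV has them. Camera axes: x right, y down, z forward; pixel columns grow to the right and rows downward; lengths in m; the calibration is good to about 2 mm. A picture is of the moment at which its call begins: read the wrist's pose just before it. calibration takes no time and is no camera call; for the wrist camera it gives the pose at the moment of the call.
- arm.sign_off(): hands the job in; it is judged then, once.
The state is a dict: "clock": time; "joints": joint angles; "dq": joint speeds; "joint_efforts": joint torques, N m; "position": TCP position; "ee_rot": TCP orientation; "force": force on the tool from outside, world axes, zero at the start; "ft_torque": the same for the moment, N m; "width": opening from 0.0 (shut) to 1.0 (fully open); "gripper_force": force on a finger pad.
Only numpy, scipy, OpenCV 4.12 (cv2) and the standard library are available. Lean on these libraries where they do the work, as an engineer would, in place of code of your own. Each camera call takes 0.05 s, during which the arm holds its last target. There are 200 camera calls.

### The job

On the wooden drying ledge, push the yellow turtle panel along its lane with the fingertips until its bare wooden end, a third of its length, hangs out past the ledge's open end and the painted part still lies on the ledge, so that its edge can be taken there later. Do not pick up or tip the panel, and leave the blue fish panel, the mug, the paint jar and the brush pot where they are.

Things in the scene. Friction and masses are not known exactly. Their poses are not given: they have to be found in the camera images.
- ledge: Fixed wooden bench 190 wide (its x), 340 long (its y); origin under its centre on the table, z up. Deck 60 mm above the table. Dark battens 10 wide, 6 high along the middle and both long sides leave two lanes 80 wide, centred at x = -45 and +45 mm. A blue stop bar, 12 thick, 12 above the deck, closes the -y end; the +y end is open, with a red stripe on its end face. Place and yaw vary
- ledge_open_end (a point): Middle of the upper edge of the ledge's open end: ledge frame (0, 170, 60) mm, axes as the ledge's; y points outwards past the end
- turtle_panel: Thin loose wooden panel 70 (its x) by 135 (its y) by 6 mm, about 50 g, flat in either lane. Origin at the centre of its underside, z up, y along the lane to the open end. The leading 45 mm (+y) is bare light wood, the rear 90 mm yellow with a brown turtle. Slides with wood friction. At the start 40 mm or more of free deck lies between its rear (-y) edge and the blue stop bar
- turtle_panel_tip (a point): Middle of the lower edge of the turtle panel's bare leading end: panel frame (0, 67.5, 0) mm, axes as the panel's
- fish_panel: Same size and build of panel, painted blue with a white fish, lying in the other lane: to be left alone. Origin at the centre of its underside
- mug: White ceramic mug, 82 mm wide without its handle, 95 mm high, standing on the table on the far side (+x) of the ledge; origin at the centre of its foot
- paint_jar: Green paint jar with lid, 64 mm wide, 85 mm high, standing on the table beyond the open end of the ledge; origin at the centre of its foot
- brush_pot: Round wooden pot 72 mm wide and 110 mm high with brushes up to 210 mm above the table, standing on the far side (+x) of the ledge; origin at the centre of its foot

How it is judged:
By the outcome, as a careful person would: the job done as asked, in the order asked, and still so for the second after the job is handed in, with the robot touching nothing.
It also fails if it takes over 40 s, if anything falls off the work surface, if the arm or the gripper's body presses on something with over 40 N, if the wrist force passes 120 N, or if a joint passes its speed limit or range.

## Working session

There is one attempt and no reset: what is moved stays moved. The work goes in short steps, Python scripts to look and compute and a tool call to move; the robot and the scene stay as the last step left them, time stands still between calls to the robot, and variables do not carry over. Pictures are saved under pics/ and viewed, at most 10 in all, crops included, and the job is handed in when it is done.

Besides the shell and the picture viewer there is one more tool, called after "Request:" as name(argument=value, ...) on one line, values as JSON. arm_command: Moves the arm, as the interface text tells. Its arguments: {"type":"object","properties":{"deltas":{"type":"array","items":{"type":"number"}},"force":{"type":"number"}},"required":["deltas"]}

```bash
mkdir -p pics; ls; python3 - <<'E'
from cell import sensors, optics, arm
import cv2,numpy as np
s=sensors.observe();print({k:np.round(v,3) for k,v in s.items()},arm.nose_length)
a=optics.get_image("top");b=optics.get_image("scene")
cv2.imwrite("pics/top.png",a);cv2.imwrite("pics/scene.png",b)
for n in("top","scene"):print(optics.calibration(n))
E
```

```text
pics
{'clock': np.float64(0.0), 'joints': array([ 1.004,  0.435,  0.025,  1.574, -0.012,  1.134, -0.075]), 'dq': array([-0.   ,  0.   , -0.001, -0.   ,  0.002,  0.   , -0.003]), 'joint_efforts': array([-0.0000e+00, -6.6785e+01,  9.8500e-01, -3.1446e+01, -6.1000e-02,
        4.3000e-02,  0.0000e+00]), 'position': array([ 0.279, -0.559,  0.245]), 'ee_rot': array([-3.056e+00, -7.220e-01,  1.000e-03]), 'force': array([0.005, 0.486, 0.203]), 'ft_torque': array([0.04 , 0.005, 0.05 ]), 'gripper_force': np.float64(0.0), 'width': np.float64(1.002)} 0.019
{'camera_matrix': array([[524.15730365,   0.        , 290.13173087],
       [  0.        , 524.15730365, 210.93636861],
       [  0.        ,   0.        ,   1.        ]]), 'rvec': array([ 2.17633433, -2.13018479,  0.10849431]), 'tvec': array([0.11574474, 0.60031219, 0.89041437])}
{'camera_matrix': array([[397.08098915,   0.        , 274.47973247],
       [  0.        , 397.08098915, 201.5488833 ],
       [  0.        ,   0.        ,   1.        ]]), 'rvec': array([ 2.25504056,  0.71765558, -0.28868085]), 'tvec': array([-0.52783422, -0.13390991,  0.94751343])}
```

View pics/top.png

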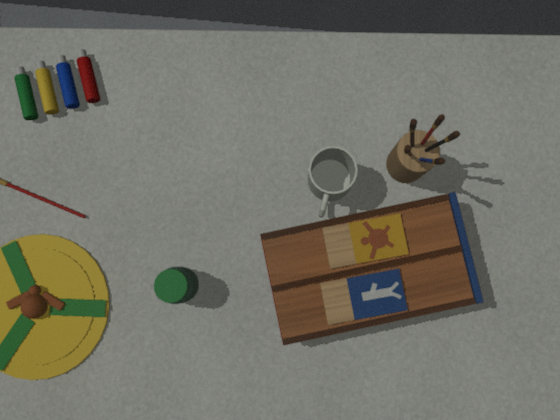

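View pics/scene.png

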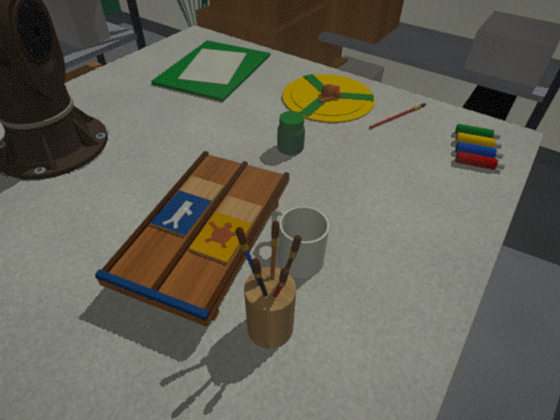

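The top view shows the turtle panel in the far lane: yellow at cols 350–407, rows 215–262, and bare wood from col 323. The ledge's open end is near col 265 and the blue bar runs from (455,195) to (480,300). The mug is at (332,172) and the pot at (412,155), both close to the far side.

```bash
cat > h.py <<'E'
import cv2,numpy as np
from cell import sensors, optics, arm
def ray(uv,z,cal):
    K=np.array(cal["camera_matrix"]);R=cv2.Rodrigues(np.array(cal["rvec"]))[0];t=np.array(cal["tvec"])
    d=(np.c_[np.reshape(uv,(-1,2)),np.ones(len(np.reshape(uv,(-1,2))))]@np.linalg.inv(K).T)@R
    c=-R.T@t; return c+d*((z-c[2])/d[:,2])[:,None]
def blob(m,box=None):
    m=m.astype(np.uint8)
    if box:
        k=np.zeros_like(m);k[box[2]:box[3],box[0]:box[1]]=1;m=m*k
    m=cv2.morphologyEx(m,cv2.MORPH_CLOSE,np.ones((5,5)))
    c=cv2.findContours(m,cv2.RETR_EXTERNAL,cv2.CHAIN_APPROX_NONE)[0]
    return max(c,key=cv2.contourArea).reshape(-1,2)
def rect(c,z,cal):
    p=ray(c,z,cal)[:,:2]; return cv2.minAreaRect((p*1000).astype(np.float32))
def masks(im):
    h=cv2.cvtColor(im,cv2.COLOR_BGR2HSV);H,S,V=cv2.split(h)
    return (H>20)&(H<34)&(S>150)&(V>60),(H>100)&(H<130)&(S>120)&(V>40),h
E
python3 - <<'E'
from h import *
im=cv2.imread("pics/top.png");cal=optics.calibration("top")
y,b,h=masks(im)
for nm,m,box,z in(("yel",y,(330,420,200,275),.066),("bar",b,(440,500,180,320),.072),("fish",b,(330,420,260,330),.066)):
    r=rect(blob(m,box),z,cal);print(nm,r,np.round(cv2.boxPoints(r),1).tolist())
# ledge corners by eye (outer, batten top .066)
print(np.round(ray([[262,234],[284,342],[449,198],[474,303]],.066,cal)*1000,1))
print("panel lead",np.round(ray([[322,222],[329,266]],.066,cal)*1000,1))
print("mug,jar,pot",np.round(ray([[332,172]],.095,cal)*1000),np.round(ray([[176,286]],.085,cal)*1000),np.round(ray([[418,148]],.11,cal)*1000))
cv2.imwrite("pics/crop.png",cv2.resize(im[180:350,250:490],None,fx=3.3,fy=3.3,interpolation=cv2.INTER_CUBIC))
E
```

```text
yel ((550.6497192382812, -22.1622314453125), (69.52619934082031, 89.30168151855469), 12.018539428710938) [[507.3999938964844, 14.300000190734863], [525.9000244140625, -73.0999984741211], [593.9000244140625, -58.599998474121094], [575.4000244140625, 28.700000762939453]]
bar ((539.1448974609375, -166.42543029785156), (186.4519805908203, 12.100802421569824), 13.394502639770508) [[447.1000061035156, -182.10000610351562], [449.8999938964844, -193.89999389648438], [631.2000122070312, -150.6999969482422], [628.4000244140625, -138.89999389648438]]
fish ((457.5669860839844, -19.805503845214844), (67.69667053222656, 87.99150085449219), 11.814251899719238) [[415.3999938964844, 16.299999237060547], [433.3999938964844, -69.80000305175781], [499.70001220703125, -55.900001525878906], [481.70001220703125, 30.200000762939453]]
[[ 553.7  175.1   66. ]
 [ 374.8  133.3   66. ]
 [ 622.  -142.7   66. ]
 [ 446.  -181.8   66. ]]
panel lead [[576.3  73.3  66. ]
 [502.   60.4  66. ]]
mug,jar,pot [[658.  59.  95.]] [[463. 313.  85.]] [[697. -80. 110.]]
```

View pics/crop.png

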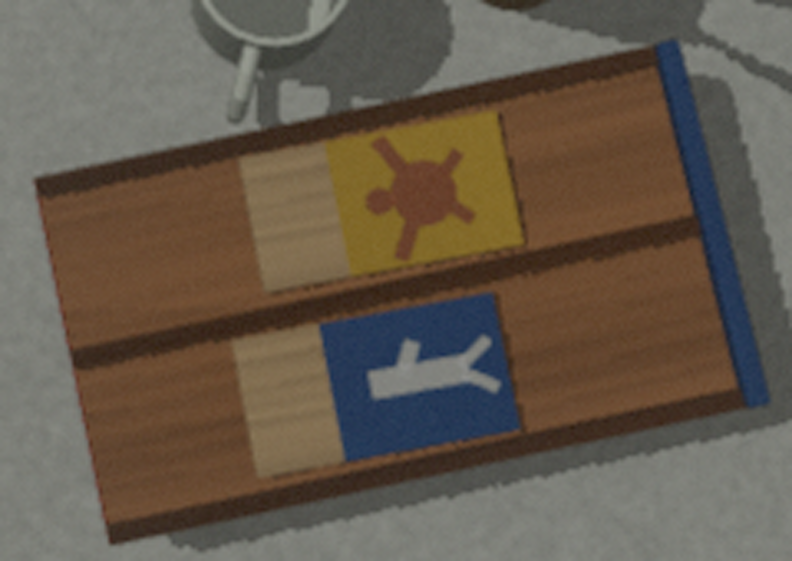

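The crop confirms the layout. The yellow/bare boundary is at ledge y≈19, the panel's rear edge is at about (560,-66) mm and ledge yaw is about 12.7°. The panel must travel roughly 150 mm. I'll go above the free deck behind it with the fingers closed and the closing axis along the lane.

Request:
arm_command(deltas=[0,0,-0.04,0.03,0.04,0,0,0,0,-0.08,0.06,0.08,0,0,0,0,-0.12,0.09,0.12,0,0,0,0,-0.154,0.12,0.16,0,0,0,0,-0.154,0.15,0.2,0,0,0,0,-0.154,0.18,0.24,0,0,0,0,-0.154,0.21,0.28,0,0,0,0,-0.154,0.23,0.32,0,0,0,0,-0.154,0.25,0.36,0,0,0,0,-0.154,0.26,0.39,0,0,0,0,-0.154,0.28,0.42,0,0,0,0,-0.154,0.289,0.44,0,0,0,0,-0.154,0.289,0.45,0,0,0,0,-0.154,0.289,0.45,0,0])

```text
clock: 1.5
position: [0.5681, -0.1077, 0.2453]
ee_rot: [-3.121, -0.351, 0.002]
force: [-0.7, -0.0, -0.2]
width: 0.006
gripper_force: 0.0
```

```bash
python3 - <<'E'
from h import *
s=sensors.observe();print(s["clock"],np.round(s["position"],4),np.round(s["ee_rot"],3),np.round(s["joints"],2),s["width"])
cal=optics.calibration("wrist");im=optics.get_image("wrist");cv2.imwrite("pics/w1.png",im)
y,b,h=masks(im)
c=blob(y);print(cv2.boundingRect(c),cv2.boxPoints(rect(c,.066,cal)).round(1).tolist())
t=optics.calibration("top")
for z in(.15,.2):print(ray([[437,120],[455,135],[440,160],[410,125]],z,t).round(3).tolist())
E
```

```text
1.5 [ 0.5681 -0.1077  0.2453] [-3.121e+00 -3.510e-01  2.000e-03] [ 0.18  0.37 -0.11  1.68  0.04  1.1  -1.29] 0.005795032693431472
(157, 167, 84, 63) [[507.5, 13.5], [525.0, -75.0], [593.5, -61.5], [576.0, 27.100000381469727]]
[[0.733, -0.101, 0.15], [0.709, -0.129, 0.15], [0.669, -0.105, 0.15], [0.724, -0.059, 0.15]]
[[0.718, -0.088, 0.2], [0.696, -0.114, 0.2], [0.658, -0.092, 0.2], [0.71, -0.048, 0.2]]
```

View pics/w1.png

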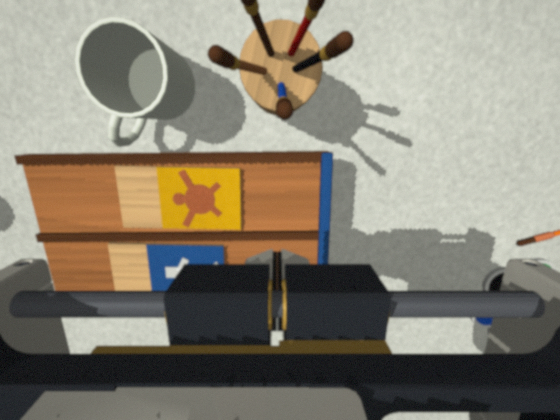

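The wrist view agrees: yellow rear edge at col 241, bar at col 325, brushes above it around (285,100)–(340,40). The camera looks to sit on the brush side, so I'll check its clearance.

```bash
python3 - <<'E'
from h import *
cal=optics.calibration("wrist");R=cv2.Rodrigues(np.array(cal["rvec"]))[0];C=-R.T@np.array(cal["tvec"]);print("cam",C,"axis",R[2])
# brush heads: two-ray closest point, wrist vs top
t=optics.calibration("top")
def line(uv,c):
    a=ray([uv],.05,c)[0];b=ray([uv],.2,c)[0];return a,(b-a)/np.linalg.norm(b-a)
for n,w,tp in(("blue",(285,107),(440,161)),("tan",(215,53),(409,152)),("black",(342,40),(455,135)),("red",(318,4),(439,119))):
    a,d=line(w,cal);b,e=line(tp,t);m=np.linalg.lstsq(np.c_[d,-e],b-a,rcond=None)[0]
    p,q=a+d*m[0],b+e*m[1];print(n,((p+q)/2).round(3),np.linalg.norm(p-q).round(4))
E
```

```text
cam [ 0.64455871 -0.09255435  0.38461605] axis [-0.28537781 -0.06493923 -0.95621253]
blue [ 0.658 -0.095  0.192] 0.0018
tan [ 0.674 -0.048  0.191] 0.0055
black [ 0.702 -0.121  0.179] 0.0017
red [ 0.731 -0.103  0.152] 0.0059
```

The camera would pass only about 3 cm above the blue brush tip. A half turn puts it on the free side, and joint 7 has the range for it.

Request:
arm_command(deltas=[0,0,0.095,0,0,0,0,0,0,0.19,0,0,0,0,0,0,0.285,0,0,0,0,0,0,0.38,0,0,0,0,0,0,0.475,0,0,0,0,0,0,0.57,0,0,0,0,0,0,0.665,0,0,0,0,0,0,0.76,0,0,0,0,0,0,0.855,0,0,0,0,0,0,0.95,0,0,0,0,0,0,1,0,0,0,0,0,0,1,0,0,0,0])

```text
clock: 2.75
position: [0.5678, -0.1115, 0.2456]
ee_rot: [1.964, 2.452, -0.002]
force: [-0.5, 0.0, 0.4]
width: 0.005
gripper_force: 0.0
```

Request:
arm_command(deltas=[0,0,0.095,0,0,0,0,0,0,0.19,0,0,0,0,0,0,0.285,0,0,0,0,0,0,0.38,0,0,0,0,0,0,0.475,0,0,0,0,0,0,0.57,0,0,0,0,0,0,0.665,0,0,0,0,0,0,0.76,0,0,0,0,0,0,0.855,0,0,0,0,0,0,0.95,0,0,0,0,0,0,1,0,0,0,0,0,0,1,0,0,-0.04,0,0,0,1,0,0,-0.08,0,0,0,1,0,0,-0.11,0,0,0,1,0,0,-0.13,0,0,0,1,0,0,-0.145,0,0,0,1,0,0,-0.145,0])

```text
clock: 4.45
position: [0.5672, -0.11, 0.0989]
ee_rot: [0.343, -3.119, -0.0]
force: [-0.9, -0.2, -0.1]
width: 0.006
gripper_force: 0.0
```

```bash
python3 - <<'E'
from h import *
s=sensors.observe();print(s["clock"],np.round(s["position"],4),np.round(s["ee_rot"],3),np.round(s["joints"],2),s["force"])
cv2.imwrite("pics/s2.png",np.hstack([optics.get_image("scene")[120:340,80:340],optics.get_image("top")[160:350,250:500][:, :].copy() if 0 else cv2.resize(optics.get_image("top")[160:350,250:500],(290,220))]))
E
```

```text
4.45 [ 0.5672 -0.11    0.0989] [ 0.343 -3.119 -0.   ] [ 0.58  0.63 -0.7   1.8   0.51  0.9   1.44] [-0.93595564 -0.22204726 -0.14220787]
```

View pics/s2.png

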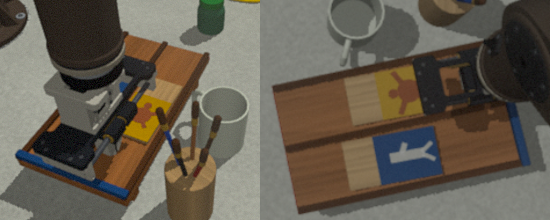

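The arm is behind the panel over free deck and clear of the brushes. Next I'll lower until the tips are about 2–3 mm above the deck.

Request:
arm_command(deltas=[0,0,0,0,0,-0.006,0,0,0,0,0,0,-0.012,0,0,0,0,0,0,-0.017,0,0,0,0,0,0,-0.017,0,0,0,0,0,0,-0.017,0])

```text
clock: 5.05
position: [0.5685, -0.109, 0.0837]
ee_rot: [0.348, -3.122, -0.0]
force: [0.9, -0.6, -0.1]
width: 0.004
gripper_force: 0.0
```

Request:
arm_command(deltas=[0,0,0,0,0,-0.002,0,0,0,0,0,0,-0.0025,0,0,0,0,-0.0015,0.007,-0.0025,0,0,0,0,-0.003,0.014,-0.0025,0,0,0,0,-0.0045,0.021,-0.0025,0,0,0,0,-0.006,0.028,-0.0025,0,0,0,0,-0.008,0.035,-0.0025,0,0,0,0,-0.0095,0.042,-0.0025,0,0,0,0,-0.011,0.049,-0.0025,0,0,0,0,-0.0125,0.056,-0.0025,0,0,0,0,-0.014,0.063,-0.0025,0,0,0,0,-0.0155,0.07,-0.0025,0,0,0,0,-0.0175,0.077,-0.0025,0,0,0,0,-0.019,0.084,-0.0025,0,0,0,0,-0.0205,0.09,-0.0025,0,0,0,0,-0.0205,0.09,-0.0025,0])

```text
clock: 6.65
position: [0.5478, -0.0177, 0.0813]
ee_rot: [-0.35, 3.122, 0.001]
force: [0.1, -0.1, -0.3]
width: 0.003
gripper_force: 0.0
```

```bash
python3 - <<'E'
from h import *
s=sensors.observe();print(s["clock"],np.round(s["position"],4),s["force"])
a=optics.get_image("top");b=optics.get_image("scene")
cv2.imwrite("pics/s3.png",np.hstack([cv2.resize(b[120:340,80:340],(390,330)),cv2.resize(a[160:350,230:470],(410,330))]))
E
```

```text
6.65 [ 0.5478 -0.0177  0.0813] [ 0.07839539 -0.08343719 -0.25587719]
```

View pics/s3.png

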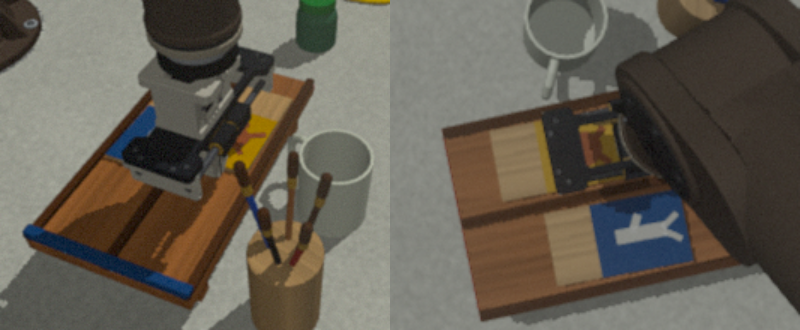

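The panel is sliding straight, with its bare front now near crop (492,165) and the ledge end near (455,175). I'll measure the boundary and the ledge end with averaged colour profiles along the lane.

```bash
cat >> h.py <<'E'
yaw=np.radians(12.6); ux=np.array([np.cos(yaw),np.sin(yaw)]);uy=np.array([-np.sin(yaw),np.cos(yaw)])
O=np.array([.5391,-.1664])+.164*uy  # ledge centre (bar centre at y=-164 mm)
def profile(im,cal,z,xs,ys):
    P=np.array([[*(O+x*ux+y*uy),z] for y in ys for x in xs])
    uv=cv2.projectPoints(P,np.array(cal["rvec"]),np.array(cal["tvec"]),np.array(cal["camera_matrix"]),None)[0].astype(np.float32)
    g=cv2.remap(im,uv.reshape(len(ys),len(xs),2),None,cv2.INTER_LINEAR)
    return g.astype(float)
def steps(im,cal,z,x0,x1,y0,y1,f):
    ys=np.arange(y0,y1,.0005);out=[]
    for xc in np.linspace(x0,x1,4):
        g=profile(im,cal,z,np.linspace(xc-.004,xc+.004,9),ys).mean(1);v=f(g)
        d=np.convolve(np.gradient(v),np.ones(6)/6,"same")[8:-8];i=np.argmax(abs(d));out.append((round(xc*1000),round(ys[8+i]*1000,1),round(d[i],2)))
    return out
E
python3 - <<'E'
from h import *
import sys
cal=optics.calibration("top");i0=cv2.imread("pics/top.png");i1=optics.get_image("top");cv2.imwrite("pics/top1.png",i1)
rb=lambda g:g[:,2]-g[:,0]; bl=lambda g:g[:,0]
print("O",O)
print("end",steps(i0,cal,.06,-.07,.07,.145,.19,rb))
print("bar inner",steps(i0,cal,.072,.02,.07,-.168,-.145,lambda g:g[:,2]-g[:,0]))
print("bar outer",steps(i0,cal,.072,-.07,.07,-.182,-.165,bl))
for n,i in(("0",i0),("1",i1)):
    print(n,"bound",steps(i,cal,.066,.02,.07,(0 if n=="0" else .07),(.04 if n=="0" else .12),bl),"lead",steps(i,cal,.066,.02,.07,(.045 if n=="0" else .11),(.09 if n=="0" else .16),bl))
E
```

```text
O [ 0.50332451 -0.00634965]
end [(-70, np.float64(168.5), np.float64(-6.35)), (-23, np.float64(169.0), np.float64(-6.38)), (23, np.float64(169.5), np.float64(-6.84)), (70, np.float64(170.5), np.float64(-6.31))]
bar inner [(20, np.float64(-156.5), np.float64(11.92)), (37, np.float64(-156.5), np.float64(11.33)), (53, np.float64(-156.0), np.float64(11.11)), (70, np.float64(-156.0), np.float64(11.21))]
bar outer [(-70, np.float64(-170.5), np.float64(1.99)), (-23, np.float64(-169.5), np.float64(1.7)), (23, np.float64(-169.5), np.float64(1.75)), (70, np.float64(-169.5), np.float64(0.96))]
0 bound [(20, np.float64(20.0), np.float64(5.18)), (37, np.float64(20.0), np.float64(5.41)), (53, np.float64(19.5), np.float64(4.85)), (70, np.float64(19.5), np.float64(4.89))] lead [(20, np.float64(65.0), np.float64(-3.84)), (37, np.float64(65.0), np.float64(-4.22)), (53, np.float64(65.0), np.float64(-4.16)), (70, np.float64(64.5), np.float64(-3.93))]
1 bound [(20, np.float64(79.5), np.float64(5.57)), (37, np.float64(79.0), np.float64(5.52)), (53, np.float64(79.0), np.float64(5.32)), (70, np.float64(78.5), np.float64(5.39))] lead [(20, np.float64(124.5), np.float64(-3.92)), (37, np.float64(124.0), np.float64(-4.05)), (53, np.float64(124.0), np.float64(-4.25)), (70, np.float64(124.0), np.float64(-3.85))]
```

The measurements are consistent: ledge end at y≈170, yellow/bare boundary at 79.0, leading edge at 124.2, and yaw straight. About 91 mm remain, so I'll push 85 and re-measure.

Request:
arm_command(deltas=[0,0,0,-0.0015,0.006,0,0,0,0,0,-0.003,0.012,0,0,0,0,0,-0.004,0.018,0,0,0,0,0,-0.0055,0.024,0,0,0,0,0,-0.0065,0.03,0,0,0,0,0,-0.008,0.036,0,0,0,0,0,-0.0095,0.042,0,0,0,0,0,-0.011,0.048,0,0,0,0,0,-0.012,0.054,0,0,0,0,0,-0.0135,0.06,0,0,0,0,0,-0.015,0.066,0,0,0,0,0,-0.016,0.072,0,0,0,0,0,-0.0175,0.078,0,0,0,0,0,-0.0185,0.082,0,0,0,0,0,-0.0185,0.082,0,0,0,0,0,-0.0185,0.082,0,0])

```text
clock: 8.4
position: [0.5296, 0.0629, 0.0812]
ee_rot: [0.348, -3.122, 0.0]
force: [-0.2, -1.0, 0.9]
width: 0.007
gripper_force: 0.0
```

```bash
cat > m.py <<'E'
from h import *
s=sensors.observe();print(s["clock"],np.round(s["position"],4),s["force"])
cal=optics.calibration("top");i=optics.get_image("top");cv2.imwrite("pics/top_now.png",i)
bl=lambda g:g[:,0]
print("bound",steps(i,cal,.066,.02,.07,.145,.19,bl),"lead",steps(i,cal,.066,.02,.07,.195,.235,lambda g:g[:,2]-g[:,0]))
E
python3 m.py
```

```text
8.4 [0.5296 0.0629 0.0812] [-0.18902486 -0.96928432  0.8639687 ]
bound [(20, np.float64(163.5), np.float64(6.25)), (37, np.float64(163.5), np.float64(6.05)), (53, np.float64(163.5), np.float64(5.95)), (70, np.float64(164.0), np.float64(5.6))] lead [(20, np.float64(207.5), np.float64(-5.84)), (37, np.float64(207.5), np.float64(-5.77)), (53, np.float64(207.5), np.float64(-5.77)), (70, np.float64(207.5), np.float64(-5.79))]
```

The boundary is at 163.6 and needs to reach about 169.6, so 6 mm more.

Request:
arm_command(deltas=[0,0,0,-0.0003,0.0015,0,0,0,0,0,-0.0007,0.003,0,0,0,0,0,-0.001,0.0045,0,0,0,0,0,-0.0013,0.0058,0,0,0,0,0,-0.0013,0.0058,0,0,0,0,0,-0.0013,0.0058,0,0])

```text
clock: 9.05
position: [0.5283, 0.0689, 0.0812]
ee_rot: [-0.348, 3.122, 0.0]
force: [0.1, 0.3, -0.4]
width: 0.004
gripper_force: 0.0
```

```bash
python3 m.py
```

```text
9.05 [0.5283 0.0689 0.0812] [ 0.12390435  0.28769167 -0.42446653]
bound [(20, np.float64(170.5), np.float64(6.3)), (37, np.float64(170.5), np.float64(6.25)), (53, np.float64(170.5), np.float64(5.75)), (70, np.float64(170.5), np.float64(5.63))] lead [(20, np.float64(212.5), np.float64(-5.81)), (37, np.float64(212.5), np.float64(-5.89)), (53, np.float64(212.5), np.float64(-5.88)), (70, np.float64(212.5), np.float64(-5.88))]
```

The boundary reads 170 ± 1, the lead edge 212.5, and TCP travel implies 168–169, so the panel is in place. I'll back off and then lift.

Request:
arm_command(deltas=[0,0,0,0.003,-0.013,0,0,0,0,0,0.006,-0.027,0,0,0,0,0,0.009,-0.04,0,0,0,0,0,0.009,-0.04,0.03,0,0,0,0,0.009,-0.04,0.07,0,0,0,0,0.009,-0.04,0.11,0,0,0,0,0.009,-0.04,0.15,0,0,0,0,-0.03,-0.07,0.17,0,0,0,0,-0.07,-0.1,0.17,0,0,0,0,-0.1,-0.13,0.17,0,0,0,0,-0.12,-0.17,0.17,0,0,0,0,-0.14,-0.21,0.17,0,0,0,0,-0.14,-0.21,0.17,0,0,0,0,-0.14,-0.21,0.17,0])

```text
clock: 10.5
position: [0.3876, -0.1431, 0.2514]
ee_rot: [-0.34, 3.123, -0.001]
force: [0.4, -0.1, -0.6]
width: 0.005
gripper_force: 0.0
```

```bash
python3 m.py; python3 - <<'E'
from h import *
i=cv2.imread("pics/top_now.png");cal=optics.calibration("top")
bl=lambda g:g[:,0]
print("rear",steps(i,cal,.066,.02,.07,.06,.1,lambda g:g[:,1]))
y,_,_=masks(i);print(cv2.boxPoints(rect(blob(y,(230,420,200,300)),.066,cal)).round(1).tolist())
s=optics.get_image("scene")
cv2.imwrite("pics/s4.png",np.hstack([cv2.resize(s[100:340,80:340],(390,360)),cv2.resize(i[130:350,220:460],(393,360))]))
E
```

```text
10.5 [ 0.3876 -0.1431  0.2514] [ 0.44888168 -0.05869595 -0.64180199]
bound [(20, np.float64(168.0), np.float64(4.94)), (37, np.float64(167.5), np.float64(4.94)), (53, np.float64(167.5), np.float64(4.64)), (70, np.float64(167.5), np.float64(4.81))] lead [(20, np.float64(212.5), np.float64(-5.37)), (37, np.float64(212.5), np.float64(-5.41)), (53, np.float64(212.5), np.float64(-5.51)), (70, np.float64(212.5), np.float64(-5.44))]
rear [(20, np.float64(77.5), np.float64(7.24)), (37, np.float64(77.5), np.float64(7.48)), (53, np.float64(77.5), np.float64(7.14)), (70, np.float64(77.5), np.float64(7.86))]
[[474.20001220703125, 158.5], [493.0, 71.0], [561.0999755859375, 85.5999984741211], [542.2999877929688, 173.10000610351562]]
```

View pics/s4.png

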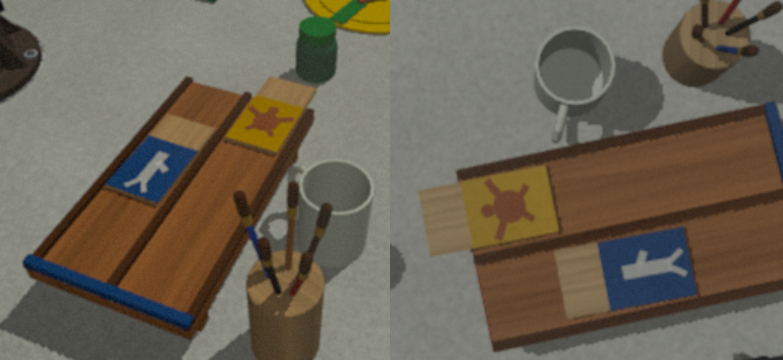

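Now unobstructed, the view shows the panel flat and straight in its lane. In ledge y the rear edge is at 77.5, the boundary at 167.6 and the lead at 212.5, against an open end at about 170. The bare end hangs out about 43 mm with all the paint on the deck, and the fish panel, mug, jar and pot look unmoved. I'll hand it in.

```bash
python3 -c "
from cell import arm
print(arm.sign_off())"
```

```text
the job is handed in; nothing more can be done
None
```

I pushed the turtle panel until about 43 mm of its 45 mm bare end hangs past the ledge's open end, with all the paint still on the deck; nothing else looked moved in the last view, and the job was handed in at about 11 s.

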